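# Widen the jar lane on a drink stall's display rack

### The job

Two display racks stand on the counter, one holding glass jars and one holding stacks of paper cups, each with a sliding lane divider held by a spring latch. On the jar rack, squeeze the latch tab against the divider's grip post and slide the divider one notch away from the two jars, into the middle notch, then let go so that the latch springs back out and locks there. Leave the cup rack's divider where it is.

Things in the scene. Friction and masses are not known exactly. Their poses are not given: they have to be found in the camera images.
- jar_rack: jar display rack: dark wooden tray 255 x 240 mm, rim 36 mm high on three sides; origin on the counter, x towards the rack's pegged rail, y along that rail, z up. Two glass jars with brass lids, 60 mm across, 91 mm to the top above the counter, stand in the -y lane, a spice jar at the +y end. An aluminium divider blade 58 mm high parts the lanes; its grip stands on the rail side.
- jar_grip (a point): centre of the top of the divider's black grip post, 87 mm above the counter; axes as the rack's. Post 20 mm (x) by 30 mm (y), upright. Squeeze with one finger on its -x face, one on the tab, centred 0 to 5 mm in +x of here, fingertips 40 to 60 mm above the counter. Below: arm 21 mm high (-x), pegs 31 and bar 28 mm high (+x). Blade starts 61 mm in -x, jars about 65 mm in -x.
- jar_tab (a point): centre of the outer (+x) face of the jar rack's steel latch tab, 60 mm above the counter: an upright plate 8 mm thick, 24 mm wide (y), its top 80 mm above the counter, beside the post. At rest this face is 32 mm in +x from jar_grip, squeezed fully 18 mm; post and tab measure 42 mm over all at rest, 28 mm squeezed.
- jar_divider (a joint): jar rack's divider along its rail, m: about 0 in the first notch, where it starts (up to 3 mm of play), 0.036 in the middle notch, 0.072 in the last; grows towards the rack's +y, away from the two jars. Slides with about 1 N while the latch is squeezed; locked while the latch is out.
- jar_latch (a joint): how far the jar rack's tab is squeezed towards the post, m: 0 sprung out, 0.014 fully in; free of the pegs from about 0.010. Spring 8 N at rest, 13 N fully in. Its nose is tapered: let go within about 8 mm of a notch it springs in and centres the divider to within 3 mm.
- cup_divider (a joint): the same for the cup rack, which has the same size and mechanism but holds two stacks of upturned paper cups, 62 mm across, 96 mm to the top above the counter. It rests in its first notch, about 0, and must stay there.

How it is judged:
By the outcome, as a careful person would: the job done as asked, in the order asked, and still so for the second after the job is handed in, with the robot touching nothing.
It also fails if it takes over 32 s, if anything falls off the work surface, if the arm or the gripper's body presses on something with over 40 N, if the wrist force passes 120 N, or if a joint passes its speed limit or range.

### The arm

A 6-joint arm with a two-finger parallel gripper is mounted at the origin on the work surface. World frame = base frame: x ahead of the robot, y to its left, z up, the work surface at z = 0. Lengths are in m, angles in rad, forces in N, time in s.
With the tool pointing down it reaches from about 0.25 to 0.8 m from the base axis. Payload 8.5 kg.
Tool frame: the origin (TCP) lies where the fingers leave the gripper's body, on its centre line; the fingertips stand 73 mm ahead of it and the grasp point (between the pads) lies 54 mm ahead of it (robot.finger_overhang is the z of the fingertips in the tool frame, in m); z points along the fingers, y is the direction in which the jaws open and shut (so a half turn about z gives the same grasp; the last joint's range is limited). The gripper opens to 85 mm and grips with 20 to 120 N. Pads are 22 mm wide; open, the fingers measure 114 mm over their backs; the gripper's body (76 mm by 85 mm) begins 54 mm behind the grasp point. The pads swing forward as they close: fully open they stand 13 mm farther back than shut.
Start: joints at [1.237, 0.238, -0.013, 1.319, 0, 1.571], TCP at [0.172, 0.496, 0.304] pointing down, gripper open.
Joint ranges: [-2.66, 2.66], [-1.03, 1.9], [-1.14, 1.46], [-1.82, 2.27], [-1.45, 1.34], [-3.14, 3.14]. Speed limits (rad/s): [2.22, 2.22, 2.79, 3.14, 3.14, 3.14].

### API

Orientations are given as a unit quaternion [x, y, z, w].
In Python, from rig import robot gives the robot as it stands.
- The arm moves only by the tool jog_arm, never from a script. Its argument "commands" is a list of rows, each a list of 7 numbers: the closure, from 0 (fully open) to 1 (shut), then the shift along the tool's x, y, z in mm, then the turn, a rotation vector about the tool's x, y, z in rad. In form: [[claw, dx, dy, dz, ax, ay, az], ...]. A call has 1 to 20 rows; each row is the pose to reach, as a shift and turn from the pose commanded when the call began, along the tool's axes at that moment; what a row does not reach only later rows make up. A row lasts 1/12 s, in which the tool goes at most 41.7 mm and 7.16 degrees, less where a joint would pass 70% of its speed; a pose out of reach is approached as far as the arm can. A call with a gripper value outside its range is refused whole. The fingers move at their own pace and stop on an object; "newtons" is the grip in N (left out, the last holds). Time passes only in rows, so rows that repeat a pose let the fingers close. It gives the time, the measured TCP pose, the force and the opening at its end, in the units of the state.
- robot.observe(): the state, without advancing time (a new reading comes with each control period).
- robot.get_image(name): name is "scene" or "top" or "wrist"; returns a dict with "color" (480x640x3 uint8, blue, green, red), "z_map" (480x640 float32, m along the optical axis (not along the pixel's ray), 0 where there is no reading), "camera_matrix" (3x3 intrinsics, pixels), "pose" (4x4, takes a point from camera to world coordinates); the wrist camera has in their place "mount" (4x4, takes a point from camera to tool coordinates, whose origin is the TCP and whose axes are the flange's). Camera axes: x right, y down, z forward; pixel columns grow to the right and rows downward; lengths in m; the calibration is good to about 2 mm. A picture is of the moment at which its call begins: read the wrist's pose just before it.
- robot.job_done(): hands the job in, once; it reports no verdict.
The state is a dict: "time": time; "joint_positions": joint angles; "qd": joint speeds; "effort": joint torques, N m; "eef_pos": TCP position; "tcp_rot": TCP orientation; "ft_force": force on the tool from outside, world axes, zero at the start; "ft_torque": the same for the moment, N m; "finger_gap": finger opening in m.
Only numpy, scipy, OpenCV 4.12 (cv2) and the standard library are available. Lean on these libraries where they do the work, as an engineer would, in place of code of your own. Each camera call takes 0.05 s, during which the arm holds its last target.

## Working session

There is one attempt and no reset: what is moved stays moved. The work goes in short steps, Python scripts to look and compute and a tool call to move; the robot and the scene stay as the last step left them, time stands still between calls to the robot, and variables do not carry over. Pictures are saved under pics/ and viewed, and the job is handed in when it is done.

Besides the shell and the picture viewer there is one more tool, called after "Request:" by a JSON object that holds its "name" and its "arguments". jog_arm: Moves the arm, as the interface text tells. Its arguments: {"type":"object","properties":{"commands":{"type":"array"},"newtons":{"type":"number"}},"required":["commands"]}

```bash
mkdir -p pics; ls; python3 - <<'E'
from rig import robot
import cv2,numpy as np,pickle
s=robot.observe();print(s)
d={}
for n in("scene","top"):
    im=robot.get_image(n);d[n]=im;cv2.imwrite(f"pics/{n}0.png",im["color"]);print(n,im["camera_matrix"],im["pose"])
pickle.dump(d,open("im0.pkl","wb"))
E
```

```text
pics
{'time': 0.0, 'joint_positions': array([ 1.23697344e+00,  2.38748830e-01, -1.42609213e-02,  1.31918808e+00,
        1.97023172e-06,  1.57080123e+00]), 'qd': array([-0.00047935,  0.00053615,  0.00054927,  0.00039424,  0.00068721,
       -0.00041249]), 'effort': array([-1.75241454e-03, -5.38782871e+01,  3.46444416e+01,  1.80882588e-02,
       -8.57527340e-06, -1.32099780e-05]), 'eef_pos': array([0.17191691, 0.49572221, 0.30329171]), 'tcp_rot': array([ 1.66139887e-01,  9.86101945e-01, -6.90851251e-04, -1.17391139e-04]), 'ft_force': array([ 0.10866781, -0.12072962,  0.40471762]), 'ft_torque': array([-0.01508104, -0.02317525,  0.01582086]), 'finger_gap': 0.08554835257272482}
scene [[541.73780772   0.         324.25092265]
 [  0.         541.73780772 244.81230555]
 [  0.           0.           1.        ]] [[ 0.16164322  0.74976866 -0.64165289  1.12380568]
 [ 0.98677623 -0.11489087  0.11433614 -0.14004447]
 [ 0.01200559 -0.65164948 -0.75842522  0.76670509]
 [ 0.          0.          0.          1.        ]]
top [[534.76088849   0.         321.89862566]
 [  0.         534.76088849 240.23891239]
 [  0.           0.           1.        ]] [[ 0.00120346 -0.98601145  0.16667324  0.39670153]
 [-0.99991059 -0.00340624 -0.01293089 -0.00578851]
 [ 0.01331773 -0.16664278 -0.98592739  0.87408711]
 [ 0.          0.          0.          1.        ]]
```

View pics/scene0.png

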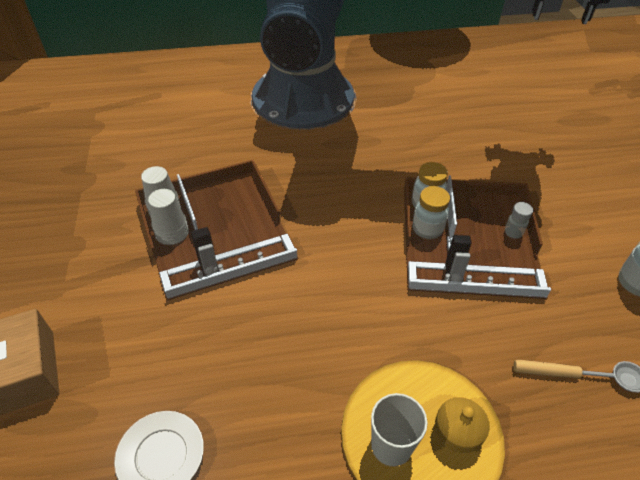

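View pics/top0.png

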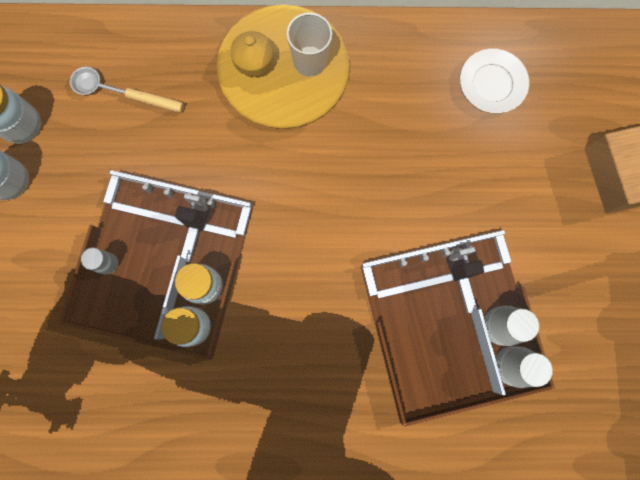

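The scene view shows the jar rack on the right (post around (458,245)) and the cup rack on the left. In the top view the jar rack is at left, with its post around (193,213) and pegs at (147,187), (167,192). Next I'll measure it.

```bash
cat > h.py <<'E'
import numpy as np
def pts(im):
    K=im["camera_matrix"];z=im["z_map"];v,u=np.mgrid[:480,:640]
    P=np.stack([(u-K[0,2])/K[0,0]*z,(v-K[1,2])/K[1,1]*z,z,np.ones_like(z)],-1)
    W=P@im["pose"].T
    W=W[...,:3];W[z==0]=np.nan
    return W
E
python3 - <<'E'
import pickle,cv2,numpy as np
from h import *
d=pickle.load(open("im0.pkl","rb"))
t=d["top"];s=d["scene"]
cv2.imwrite("pics/topz.png",cv2.resize(t["color"][150:370,50:270],None,fx=2.7,fy=2.7,interpolation=cv2.INTER_CUBIC))
cv2.imwrite("pics/scz.png",cv2.resize(s["color"][150:310,390:560],None,fx=3.6,fy=3.6,interpolation=cv2.INTER_CUBIC))
for n in d:
    W=pts(d[n]);z=W[...,2]
    m=(W[...,1]>0.1)&(W[...,1]<.48)&(W[...,0]>.25)&(W[...,0]<.6)
    for lo,hi in((.003,.02),(.022,.033),(.033,.045),(.055,.062),(.076,.083),(.083,.09),(.088,.095)):
        k=m&(z>lo)&(z<hi); print(n,lo,hi,k.sum(),np.nanmin(W[k],0),np.nanmax(W[k],0)) if k.any() else 0
    k=m&(z>.083)&(z<.0905)&(W[...,0]>.4)
    r=cv2.minAreaRect(W[k][:,:2].astype(np.float32)*1000);print("post",n,k.sum(),r,np.median(W[k],0))
    v,u=np.nonzero(k);print(u.min(),u.max(),v.min(),v.max())
    # rack outline
    k=m&(z>.022)&(z<.033)
    r=cv2.minAreaRect(W[k][:,:2].astype(np.float32)*1000);print("rail",r)
E
```

```text
scene 0.003 0.02 11020 [0.25006976 0.10002503 0.00300053] [0.59999526 0.47998485 0.01999688]
scene 0.022 0.033 895 [0.35632745 0.10440646 0.02200692] [0.59998588 0.38832409 0.03299541]
scene 0.033 0.045 1084 [0.35500071 0.12288199 0.03301405] [0.59979052 0.39142913 0.04499627]
scene 0.055 0.062 323 [0.38611474 0.14622498 0.05500462] [0.59992098 0.34644109 0.06199696]
scene 0.076 0.083 218 [0.40489119 0.14962855 0.07604209] [0.59982954 0.34433237 0.08296768]
scene 0.083 0.09 332 [0.38763341 0.14869755 0.08309662] [0.59779089 0.21234436 0.08995971]
scene 0.088 0.095 1031 [0.37831338 0.14871397 0.08800821] [0.58280772 0.21856952 0.09497904]
post scene 368 ((499.51788330078125, 179.3356475830078), (63.8334846496582, 195.7785186767578), 87.56116485595703) [0.49462883 0.18401248 0.08791164]
419 471 173 253
rail ((501.8397216796875, 246.8716278076172), (239.9056396484375, 249.04637145996094), 78.22321319580078)
top 0.003 0.02 14047 [0.25015393 0.10068226 0.0030001 ] [0.59999546 0.47831641 0.01999361]
top 0.022 0.033 912 [0.35335948 0.10142341 0.02200656] [0.59979643 0.386084   0.03299882]
top 0.033 0.045 1524 [0.35367484 0.1215341  0.03300301] [0.5962128  0.39059367 0.0449438 ]
top 0.055 0.062 537 [0.37378331 0.1433138  0.05502991] [0.59695935 0.3312226  0.06199113]
top 0.076 0.083 154 [0.37875352 0.14704293 0.07605944] [0.59899062 0.20429153 0.08299806]
top 0.083 0.09 1225 [0.3773958  0.14712892 0.08306077] [0.58216262 0.2168999  0.08999999]
top 0.088 0.095 1996 [0.37750454 0.14749442 0.08800762] [0.5761829  0.21614965 0.09439431]
post top 1261 ((489.2575988769531, 178.45318603515625), (65.64404296875, 182.7528533935547), 86.18952941894531) [0.46374665 0.18208848 0.08908975]
161 211 206 328
rail ((503.21514892578125, 245.2539825439453), (241.50169372558594, 252.87014770507812), 76.69129943847656)
```

View pics/topz.png

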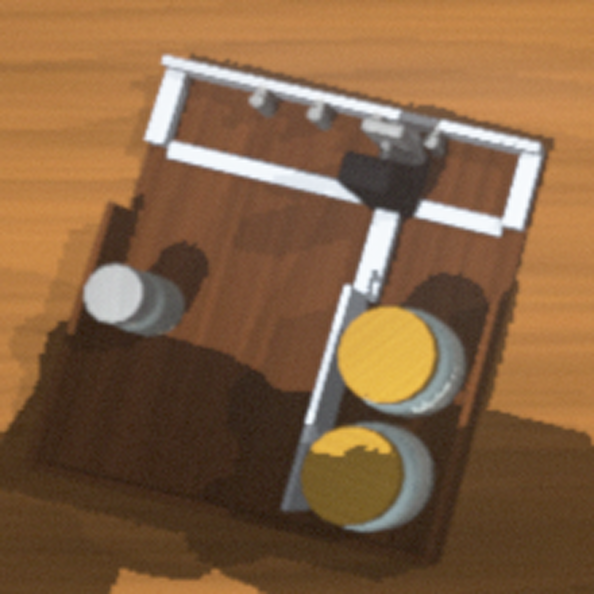

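View pics/scz.png

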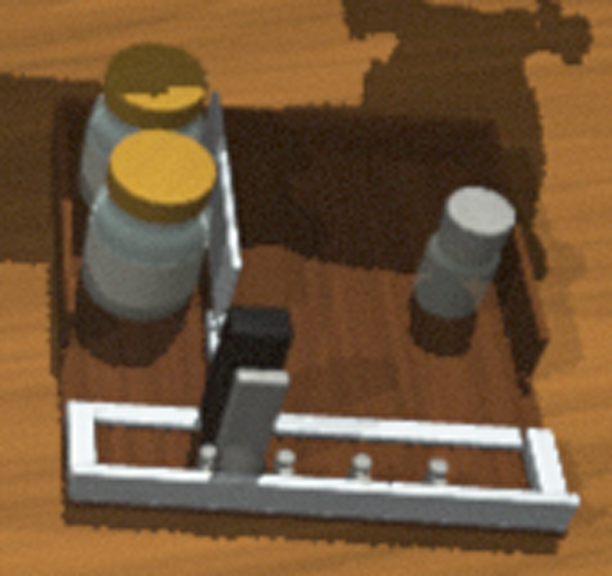

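The zooms clearly show the post (black) at top-zoom (375,180), with the tab on its rail side. The rack is turned about -12°, and the first peg pair straddles the tab.

```bash
python3 - <<'E'
import pickle,cv2,numpy as np
from h import *
d=pickle.load(open("im0.pkl","rb"))
for n in d:
    W=pts(d[n]);z=W[...,2];c=d[n]["color"].astype(int)
    m=(W[...,1]>0.1)&(W[...,1]<.42)&(W[...,0]>.47)&(W[...,0]<.62)
    # white rail: bright
    k=m&(c.min(-1)>150)&(z>.01)&(z<.04)
    P=W[k];r=cv2.minAreaRect(P[:,:2].astype(np.float32)*1000);print(n,"white",k.sum(),r,np.percentile(P[:,2],[5,50,95]))
    a=np.deg2rad(r[2]); a=(a+np.pi/4)%(np.pi/2)-np.pi/4
    # front rail line: farthest in rack x
    for it in range(2):
        ex=np.array([np.cos(a),np.sin(a)]);ey=np.array([-ex[1],ex[0]])
        X=P[:,:2]@ex;Y=P[:,:2]@ey
        s=X>X.max()-.012
        p=np.polyfit(Y[s],X[s],1);a-=np.arctan(p[0])
    print("yaw deg",np.rad2deg(a),"Xmax",X.max(),"Y",Y.min(),Y.max())
    a=np.deg2rad(-12.3) if 0 else a
    k=m&(z>.081)&(z<.093)
    P=W[k];ex=np.array([np.cos(a),np.sin(a)]);ey=np.array([-ex[1],ex[0]])
    X=P[:,:2]@ex;Y=P[:,:2]@ey
    print("posttop",k.sum(),np.percentile(X,[2,50,98]),np.percentile(Y,[2,50,98]),np.median(P[:,2]))
    cx,cy=(np.percentile(X,2)+np.percentile(X,98))/2,(np.percentile(Y,2)+np.percentile(Y,98))/2
    print("centre",cx*ex+cy*ey)
    k=m&(z>.04)&(z<.081);P=W[k];X=P[:,:2]@ex;Y=P[:,:2]@ey
    print("40-81",k.sum(),np.percentile(X,[2,50,98]),np.percentile(Y,[2,50,98]))
    k=m&(z>.073)&(z<.0815)&(c.min(-1)>60);P=W[k];X=P[:,:2]@ex;Y=P[:,:2]@ey
    if k.any():print("tabtop",k.sum(),np.percentile(X,[2,50,98]),np.percentile(Y,[2,50,98]))
E
```

```text
scene white 791 ((566.5233154296875, 225.007080078125), (106.86054992675781, 242.0499725341797), 0.07458298653364182) [0.01061528 0.01398834 0.03107112]
yaw deg -1.208106659084989 Xmax 0.6176024947354423 Y 0.11117683006732496 0.35324791999156163
posttop 473 [0.46792839 0.55927504 0.59847854] [0.16075696 0.19488534 0.21658435] 0.08835157029389284
centre [0.53706284 0.17738672]
40-81 1541 [0.47064096 0.50050569 0.59957801] [0.1577822  0.20030667 0.35623243]
tabtop 199 [0.4781001  0.50197168 0.59988575] [0.16635631 0.33200487 0.35645003]
top white 983 ((564.6094360351562, 221.16769409179688), (110.48210906982422, 239.8912811279297), 0.2516188621520996) [0.01034822 0.0186556  0.02823316]
yaw deg -0.6733936319072685 Xmax 0.6189929441203352 Y 0.104284841999458 0.3442745363286244
posttop 719 [0.4689336  0.48395689 0.57692879] [0.15604292 0.18678021 0.20922779] 0.08900606940260325
centre [0.52504153 0.17647691]
40-81 1118 [0.47087559 0.50191487 0.59628044] [0.15189641 0.21790444 0.35035409]
tabtop 97 [0.48035751 0.59358306 0.59963072] [0.1570535  0.19119064 0.32877705]
```

```bash
python3 - <<'E'
import pickle,cv2,numpy as np
from h import *
d=pickle.load(open("im0.pkl","rb"))
def cast(im,u,v,h):
    K=im["camera_matrix"];r=im["pose"][:3,:3]@np.array([(u-K[0,2])/K[0,0],(v-K[1,2])/K[1,1],1]);o=im["pose"][:3,3]
    return o+r*(h-o[2])/r[2]
im=d["top"]
T=lambda x,y:(50+(x+.5)/2.7-.5,150+(y+.5)/2.7-.5)
for nm,x,y,h in(("railL",165,60,.028),("railR",549,145,.028),("trayBL",38,462,0.036),("trayBR",440,560,.036)):
    print(nm,cast(im,*T(x,y),h))
S=lambda x,y:(390+(x+.5)/3.6-.5,150+(y+.5)/3.6-.5)
s=d["scene"]
for nm,x,y,h in(("railL",70,480,.028),("railR",576,500,.028),("p0",207,455,.031),("p1",286,457,.031),("p2",362,460,.031),("p3",437,465,.031)):
    print("sc",nm,cast(s,*S(x,y),h))
for nm,x,y,h in(("p3",262,98,.031),("p2",319,110,.031),("p0",435,132,.031)): print("top",nm,cast(im,*T(x,y),h))
# post top: dark + high
a=np.deg2rad(-12);
for n,box in(("top",(165,215,190,235)),("scene",(435,480,225,285))):
    W=pts(d[n]);u0,u1,v0,v1=box
    m=np.zeros((480,640),bool);m[v0:v1,u0:u1]=1
    c=d[n]["color"].astype(int).max(-1)
    k=m&(W[...,2]>.083)&(W[...,2]<.091)&(c<70)
    P=W[k];r=cv2.minAreaRect(P[:,:2].astype(np.float32)*1000)
    print(n,k.sum(),r,np.median(P,0))
    k=m&(W[...,2]>.076)&(W[...,2]<.083)&(c>=90);P=W[k]
    if len(P)>4:print("tab",len(P),cv2.minAreaRect(P[:,:2].astype(np.float32)*1000))
E
```

```text
railL [0.65159447 0.32765022 0.028     ]
railR [0.59992308 0.09483932 0.028     ]
trayBL [0.4111639  0.38072058 0.036     ]
trayBR [0.35661342 0.1500489  0.036     ]
sc railL [0.60504223 0.10000728 0.028     ]
sc railR [0.6528219  0.33250671 0.028     ]
sc p0 [0.60277635 0.16745975 0.031     ]
sc p1 [0.60968016 0.20434361 0.031     ]
sc p2 [0.61693189 0.23958012 0.031     ]
sc p3 [0.62523233 0.27384024 0.031     ]
top p3 [0.62737315 0.26701531 0.031     ]
top p2 [0.6201192  0.23259017 0.031     ]
top p0 [0.6068846  0.16277237 0.031     ]
top 219 ((569.6467895507812, 189.05752563476562), (27.750259399414062, 19.772388458251953), 75.96943664550781) [0.56924153 0.18831229 0.08594329]
tab 80 ((585.5921630859375, 194.0992889404297), (21.78214454650879, 45.796180725097656), 48.64407730102539)
scene 169 ((571.5252685546875, 191.7981719970703), (28.874528884887695, 21.641277313232422), 78.91910552978516) [0.57423108 0.19072407 0.0884478 ]
tab 61 ((582.5302734375, 188.6324005126953), (22.788951873779297, 42.861907958984375), 81.02342987060547)
```

```bash
cat >> h.py <<'E'
from scipy.spatial.transform import Rotation as R
def rel(s,target,yaw):
    # tool y along (cos yaw, sin yaw), z down
    y=np.array([np.cos(yaw),np.sin(yaw),0]);z=np.array([0,0,-1.]);x=np.cross(y,z)
    Rt=R.from_matrix(np.stack([x,y,z],1));R0=R.from_quat(s["tcp_rot"])
    return R0.inv().apply(np.array(target)-s["eef_pos"])*1000,(R0.inv()*Rt).as_rotvec()
E
python3 - <<'E'
from rig import robot
from h import *
yaw=np.deg2rad(-12.1);g=np.array([.5705,.1905]);t=g+.004*np.array([np.cos(yaw),np.sin(yaw)])
print(rel(robot.observe(),[*t,.25],yaw))
E
```

```text
(array([-480.57068909, -157.27086868,   53.55042899]), array([-1.06085930e-03,  9.56722390e-04,  1.44818113e+00]))
```

Request:
{"name": "jog_arm", "arguments": {"commands": [[0,-40,-13,4,0,0,0.12],[0,-80,-26,9,0,0,0.24],[0,-120,-39,13,0,0,0.36],[0,-160,-52,18,0,0,0.48],[0,-200,-65,22,0,0,0.6],[0,-240,-79,27,0,0,0.72],[0,-280,-92,31,0,0,0.84],[0,-320,-105,36,0,0,0.96],[0,-360,-118,40,0,0,1.08],[0,-400,-131,45,0,0,1.2],[0,-440,-144,49,0,0,1.33],[0,-480.5,-157.3,53.5,0,0,1.448],[0,-480.5,-157.3,53.5,0,0,1.448],[0,-480.5,-157.3,53.5,0,0,1.448],[0,-480.5,-157.3,53.5,0,0,1.448]], "newtons": 30}}

```text
time: 1.35
eef_pos: [0.5742, 0.1895, 0.2497]
tcp_rot: [0.778, 0.629, -0.001, -0.0]
ft_force: [-0.6, 0.1, 0.2]
finger_gap: 0.0854
```

```bash
python3 - <<'E'
from rig import robot
import cv2,pickle
from h import *
s=robot.observe();im=robot.get_image("wrist")
print(s["time"],s["eef_pos"],R.from_quat(s["tcp_rot"]).as_matrix(),s["joint_positions"],s["finger_gap"]);print(im["camera_matrix"],im["mount"])
T=np.eye(4);T[:3,:3]=R.from_quat(s["tcp_rot"]).as_matrix();T[:3,3]=s["eef_pos"]
im["pose"]=T@im["mount"];pickle.dump(im,open("w1.pkl","wb"));cv2.imwrite("pics/w1.png",im["color"])
E
```

```text
1.35 [0.57420754 0.18953093 0.24965308] [[ 2.09662619e-01  9.77772166e-01 -1.78235709e-03]
 [ 9.77773545e-01 -2.09663511e-01 -3.26752895e-04]
 [-6.93185130e-04 -1.67423374e-03 -9.99998358e-01]] [3.18718082e-01 3.96875767e-01 7.82916105e-02 1.25400715e+00
 2.48203706e-04 2.10074471e+00] 0.0853712886447991
[[371.54164357   0.         320.60269534]
 [  0.         371.54164357 239.31531603]
 [  0.           0.           1.        ]] [[-9.25694567e-04 -9.57529865e-01 -2.88332623e-01  7.39228683e-02]
 [ 9.99999565e-01 -9.19109237e-04 -1.58218729e-04 -5.21314066e-05]
 [-1.13510020e-04 -2.88332644e-01  9.57530299e-01 -7.06816591e-02]
 [ 0.00000000e+00  0.00000000e+00  0.00000000e+00  1.00000000e+00]]
```

View pics/w1.png

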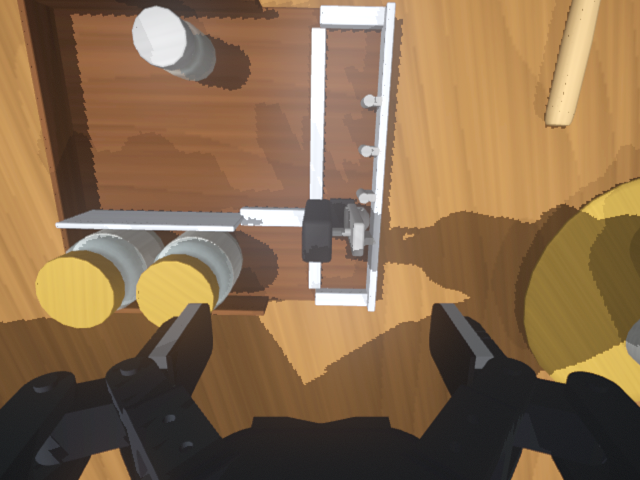

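The wrist view shows the post top around (318,228), the tab at (356,230), and the fingers straddling them below. I'll measure the post again and the yaw from here.

```bash
python3 - <<'E'
import pickle,cv2
from h import *
im=pickle.load(open("w1.pkl","rb"))
W=pts(im);c=im["color"].astype(int).max(-1)
m=np.zeros((480,640),bool);m[190:275,295:380]=1
k=m&(W[...,2]>.083)&(W[...,2]<.091)&(c<80)
P=W[k];print(k.sum(),cv2.minAreaRect(P[:,:2].astype(np.float32)*1000),np.median(P,0))
k=m&(W[...,2]>.076)&(W[...,2]<.083)&(c>80);P=W[k];print("tab",k.sum(),cv2.minAreaRect(P[:,:2].astype(np.float32)*1000),np.median(P,0))
def cast(u,v,h):
    K=im["camera_matrix"];r=im["pose"][:3,:3]@np.array([(u-K[0,2])/K[0,0],(v-K[1,2])/K[1,1],1]);o=im["pose"][:3,3]
    return o+r*(h-o[2])/r[2]
a=cast(394,5,.028);b=cast(376,310,.028);print(a,b,np.rad2deg(np.arctan2(a[0]-b[0],a[1]-b[1])))
for q in((368,101),(366,151),(362,196)): print(cast(*q,.031))
cv2.imwrite("pics/w1z.png",cv2.resize(im["color"][180:290,280:420],None,fx=5,fy=5,interpolation=cv2.INTER_CUBIC))
E
```

```text
196 ((572.2161865234375, 192.91990661621094), (28.41428565979004, 18.139638900756836), 75.48438262939453) [0.56995256 0.18580481 0.08729677]
tab 425 ((582.6398315429688, 191.15084838867188), (23.976402282714844, 43.29820251464844), 71.80091857910156) [0.59859132 0.18709386 0.08029768]
[0.65584787 0.33017076 0.028     ] [0.60441121 0.10262894 0.028     ] 12.737833673286806
[0.6270652  0.27253708 0.031     ]
[0.61936458 0.23775558 0.031     ]
[0.61022806 0.20448142 0.031     ]
```

View pics/w1z.png

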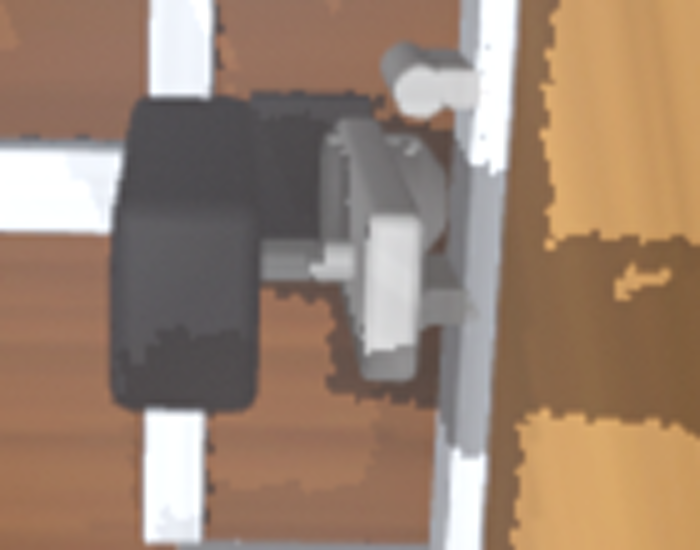

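```bash
python3 - <<'E'
import pickle
from h import *
from rig import robot
im=pickle.load(open("w1.pkl","rb"))
def cast(u,v,h):
    K=im["camera_matrix"];r=im["pose"][:3,:3]@np.array([(u-K[0,2])/K[0,0],(v-K[1,2])/K[1,1],1]);o=im["pose"][:3,3]
    return o+r*(h-o[2])/r[2]
s=robot.observe();yaw=np.deg2rad(-12.3);ex=np.array([np.cos(yaw),np.sin(yaw)]);ey=np.array([-ex[1],ex[0]])
f=lambda p:((p[:2]-s["eef_pos"][:2])@ex*1000,(p[:2]-s["eef_pos"][:2])@ey*1000)
for n,u,v,h in(("c",317,241.3,.087),("l",302.8,241,.087),("r",331.4,241,.087),("top",317,221,.087),("bot",317,261.8,.087),("tabface",364,236,.08),("tabt",358,223,.08),("tabb",358,256,.08)):
    p=cast(u-.4,v-.4,h);print(n,p,f(p))
g=np.array([.5710,.1905])
print(rel(s,[*(g+.004*ex),.119],yaw))
E
```

```text
c [0.57179775 0.19256649 0.087     ] (np.float64(-2.3474719597045604), np.float64(1.8872889084789353))
l [0.56272592 0.19472674 0.087     ] (np.float64(-11.67126445516595), np.float64(2.0653727731424327))
r [0.58108483 0.19078142 0.087     ] (np.float64(7.106701044670866), np.float64(2.121624587666521))
top [0.5747279  0.20596708 0.087     ] (np.float64(-2.3393142688331157), np.float64(15.604484944559259))
bot [0.56873885 0.17857707 0.087     ] (np.float64(-2.3559881098728876), np.float64(-12.432658141853064))
tabface [0.60299886 0.18748474 0.08      ] (np.float64(29.219997188490247), np.float64(3.5689667527283215))
tabt [0.60069531 0.19720778 0.08      ] (np.float64(24.898028997443262), np.float64(12.578099288986706))
tabb [0.59644835 0.17431004 0.08      ] (np.float64(25.626468729194546), np.float64(-10.698773031857085))
(array([ -0.2531008 ,   1.47690969, 131.07121703]), array([-0.00125799,  0.0004205 ,  0.00466135]))
```

Request:
{"name": "jog_arm", "arguments": {"commands": [[0,1,1.6,20,0,0,0.004],[0,1,1.6,42,0,0,0.004],[0,1,1.6,64,0,0,0.004],[0,1,1.6,85,0,0,0.004],[0,1,1.6,100,0,0,0.004],[0,1,1.6,112,0,0,0.004],[0,1,1.6,122,0,0,0.004],[0,1,1.6,130,0,0,0.004],[0,1,1.6,130,0,0,0.004],[0,1,1.6,130,0,0,0.004]], "newtons": 30}}

```text
time: 2.23
eef_pos: [0.5759, 0.1911, 0.1207]
tcp_rot: [0.779, 0.628, -0.0, -0.0]
ft_force: [0.9, -0.3, 0.6]
finger_gap: 0.0855
```

```bash
python3 - <<'E'
from rig import robot
import cv2
cv2.imwrite("pics/w2.png",robot.get_image("wrist")["color"])
E
```

```text
(no output)
```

View pics/w2.png

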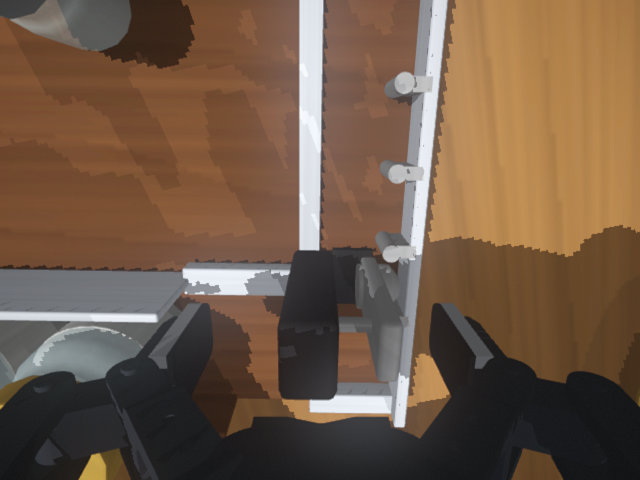

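The fingers straddle the post and tab: post at (308,330), tab at (390,330), and the left finger clears the blade end at (185,285). I'll squeeze now.

Request:
{"name": "jog_arm", "arguments": {"commands": [[0.3,0,0,0,0,0,0],[0.5,0,0,0,0,0,0],[0.7,0,0,0,0,0,0],[0.85,0,0,0,0,0,0],[0.85,0,0,0,0,0,0],[0.85,0,0,0,0,0,0],[0.85,0,0,0,0,0,0],[0.85,0,0,0,0,0,0],[0.85,0,0,0,0,0,0],[0.85,0,0,0,0,0,0]], "newtons": 30}}

```text
time: 3.12
eef_pos: [0.5752, 0.1913, 0.1227]
tcp_rot: [0.779, 0.627, 0.001, -0.001]
ft_force: [-12.2, 1.9, 21.7]
finger_gap: 0.0268
```

Gap is 27 mm, so the latch is fully squeezed. There is some side and upward load from the pads swinging, so I'll ease it a little and then slide 36 mm.

Request:
{"name": "jog_arm", "arguments": {"commands": [[0.85,0,-0.4,-1,0,0,0],[0.85,0,-0.8,-2,0,0,0],[0.85,0,-0.8,-2,0,0,0],[0.85,3,-0.8,-2,0,0,0],[0.85,6,-0.8,-2,0,0,0],[0.85,9,-0.8,-2,0,0,0]], "newtons": 30}}

```text
time: 3.62
eef_pos: [0.5769, 0.1995, 0.123]
tcp_rot: [0.779, 0.627, -0.0, -0.0]
ft_force: [-5.7, -0.1, 6.5]
finger_gap: 0.0261
```

It slides freely at about 0 N, so I'll go on with the remaining 27 mm.

Request:
{"name": "jog_arm", "arguments": {"commands": [[0.85,3,0,0,0,0,0],[0.85,6,0,0,0,0,0],[0.85,9,0,0,0,0,0],[0.85,12,0,0,0,0,0],[0.85,15,0,0,0,0,0],[0.85,18,0,0,0,0,0],[0.85,21,0,0,0,0,0],[0.85,24,0,0,0,0,0],[0.85,27,0,0,0,0,0],[0.85,27,0,0,0,0,0],[0.85,27,0,0,0,0,0]], "newtons": 30}}

```text
time: 4.53
eef_pos: [0.5832, 0.2263, 0.1229]
tcp_rot: [0.779, 0.627, 0.0, -0.0]
ft_force: [-4.3, 1.5, 5.6]
finger_gap: 0.0261
```

```bash
python3 - <<'E'
from rig import robot
import cv2
cv2.imwrite("pics/w3.png",robot.get_image("wrist")["color"])
cv2.imwrite("pics/s3.png",cv2.resize(robot.get_image("scene")["color"][150:310,390:560],None,fx=3.6,fy=3.6))
E
```

```text
(no output)
```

View pics/w3.png

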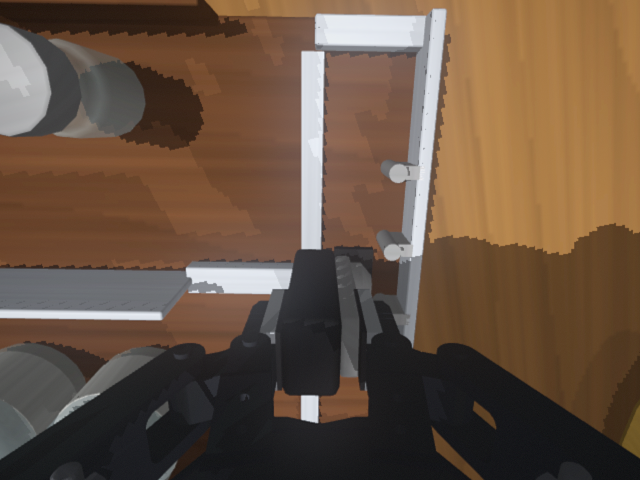

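View pics/s3.png

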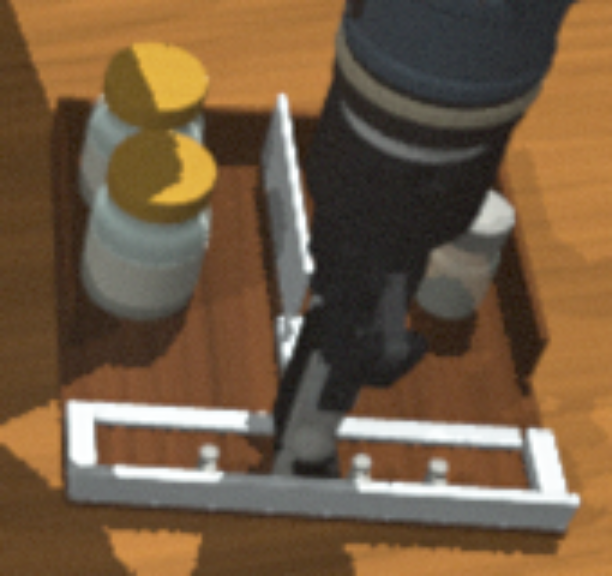

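The view is as at the start, with the pegs shifted by one spacing and the divider now midway. I'll release.

Request:
{"name": "jog_arm", "arguments": {"commands": [[0.7,0,0,0,0,0,0],[0.55,0,0,0,0,0,0],[0.4,0,0,0,0,0,0],[0.2,0,0,0,0,0,0],[0,0,0,0,0,0,0],[0,0,0,0,0,0,0],[0,0,0,0,0,0,0],[0,0,0,0,0,0,0]]}}

```text
time: 5.3
eef_pos: [0.583, 0.2259, 0.1223]
tcp_rot: [0.779, 0.627, -0.0, -0.0]
ft_force: [0.1, 0.6, -1.0]
finger_gap: 0.0853
```

```bash
python3 - <<'E'
from rig import robot
import cv2
cv2.imwrite("pics/w4.png",robot.get_image("wrist")["color"])
E
```

```text
(no output)
```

View pics/w4.png

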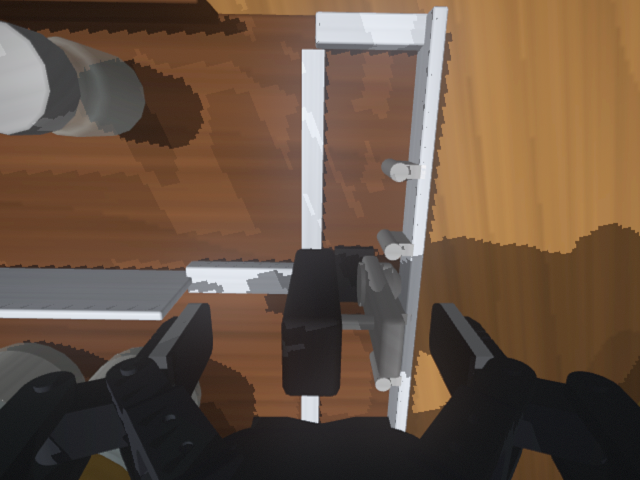

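The latch has sprung back out (tab at (385,325), between pegs at (398,245) and (385,382)) and the fingers are clear. I'll retract straight up.

Request:
{"name": "jog_arm", "arguments": {"commands": [[0,0,0,-15,0,0,0],[0,0,0,-35,0,0,0],[0,0,0,-60,0,0,0],[0,0,0,-90,0,0,0],[0,0,0,-120,0,0,0],[0,0,0,-140,0,0,0],[0,0,0,-150,0,0,0],[0,0,0,-150,0,0,0],[0,0,0,-150,0,0,0]]}}

```text
time: 6.1
eef_pos: [0.583, 0.2259, 0.2717]
tcp_rot: [0.779, 0.627, -0.0, -0.0]
ft_force: [-0.3, -1.0, -0.4]
finger_gap: 0.0853
```

```bash
python3 - <<'E'
from rig import robot
import cv2,pickle
from h import *
s=robot.observe();im=robot.get_image("wrist")
T=np.eye(4);T[:3,:3]=R.from_quat(s["tcp_rot"]).as_matrix();T[:3,3]=s["eef_pos"];im["pose"]=T@im["mount"]
W=pts(im);c=im["color"].astype(int).max(-1)
m=(W[...,1]>.18)&(W[...,1]<.28)&(W[...,0]>.53)
k=m&(W[...,2]>.083)&(W[...,2]<.091)&(c<80);P=W[k];print("post",k.sum(),cv2.minAreaRect(P[:,:2].astype(np.float32)*1000))
cv2.imwrite("pics/w5.png",im["color"])
a=robot.get_image("scene")["color"];cv2.imwrite("pics/s5.png",a);b=pickle.load(open("im0.pkl","rb"))["scene"]["color"]
print("cup region diff",cv2.absdiff(a,b)[150:300,130:300].mean(), robot.observe()["time"])
E
```

```text
post 59 ((586.4645385742188, 225.96388244628906), (27.512653350830078, 7.625996112823486), 68.84581756591797)
cup region diff 16.447777777777777 6.2
```

View pics/w5.png

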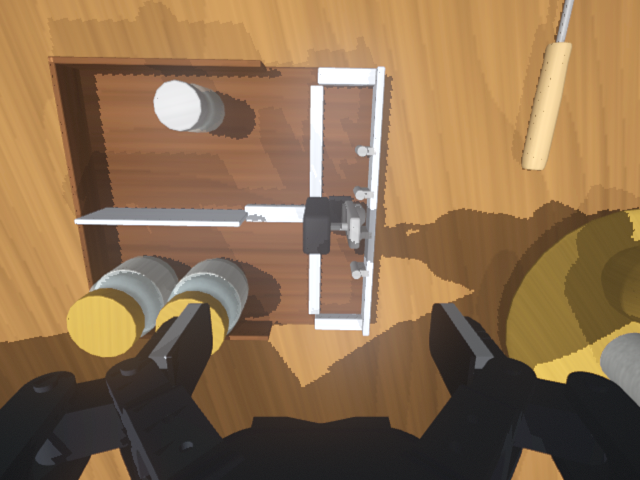

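View pics/s5.png

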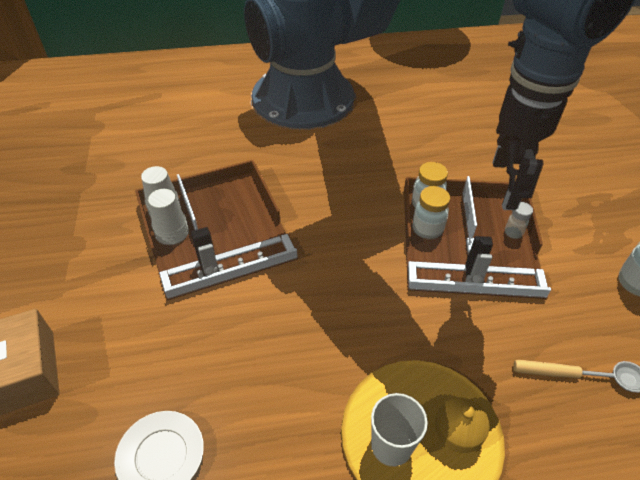

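```bash
python3 - <<'E'
import cv2,numpy as np
a=cv2.imread("pics/s5.png");b=cv2.imread("pics/scene0.png")
z=lambda i:cv2.resize(i[215:305,400:555],None,fx=3.6,fy=3.6,interpolation=cv2.INTER_CUBIC)
cv2.imwrite("pics/cmp.png",np.vstack([np.hstack([z(b)])[:300],z(a)[:300]]))
# cup rack post shift
t=b[222:280,188:222];r=cv2.matchTemplate(a[200:300,160:250],t,cv2.TM_CCOEFF_NORMED);print(cv2.minMaxLoc(r)," expect (28,22)")
E
```

```text
(-0.2571758031845093, 0.996175229549408, (3, 5), (28, 22))  expect (28,22)
```

View pics/cmp.png

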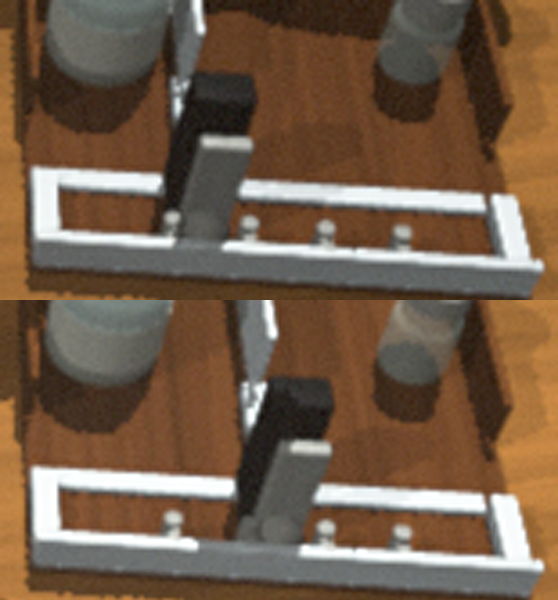

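The lower crop shows the tab between the second and third pegs. The post has shifted 78 px against a peg spacing of 77 px, and the tab stands out from the post as at rest. The cup rack matches its starting picture, so I'm handing in.

```bash
python3 -c "
from rig import robot
print(robot.job_done(), robot.observe()['time'])"
```

```text
the job is handed in; nothing more can be done
the job is handed in; nothing more can be done
```

The jar rack's divider is now one notch over, in the middle notch, and the latch has sprung back out. I squeezed the tab against the post until the jaws were about 27 mm apart, slid the divider 36 mm at about 0 N sideways, then let go and raised the arm clear. The job was handed in just after 6.2 s on the robot's clock.

**Divider position:** in the last scene picture the post had moved 78 px, against a peg spacing of 77 px.

**Latch:** the tab stands between the second and third pegs and as far from the post as it did at rest. I judged this from the pictures and did not test the lock by pushing on the divider.

**Cup rack:** its divider did not move; the picture match against the start landed on exactly the same pixel (0.996). A simpler brightness comparison of that area differed, which I put down to the arm's shadow.

**Jars and forces:** the two glass jars and the spice jar look undisturbed. The highest force reading after a move was about 25 N at the wrist, just after the squeeze, and I eased it before sliding.

**Checks that disagreed:**
- The top and scene cameras placed the post about 3 mm apart. I settled it with a wrist picture.
- The post outline from the last wrist picture's depth came out incomplete (only 59 points), so I did not use it.

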